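# Lay out the dried painted plaques in an even row on the ruled sheet

## Robot

A 6-joint arm with a two-finger parallel gripper is mounted at the origin on the work surface. World frame = base frame: x ahead of the robot, y to its left, z up, the work surface at z = 0. Lengths are in m, angles in rad, forces in N, time in s.
With the tool pointing down it reaches from about 0.375 to 0.925 m from the base axis. Payload 5.7 kg.
Tool frame: the origin (TCP) lies on the mounting face of the last link; the fingertips stand 182 mm ahead of it and the grasp point (between the pads) lies 163 mm ahead of it; z points along the fingers, y is the line along which they close (so a half turn about z gives the same grasp; the last joint's range is limited). The gripper opens to 88 mm and grips with 3 to 60 N. Pads are 20 mm wide; open, the fingers measure 115 mm over their backs; the gripper's body (75 mm by 178 mm) begins 61 mm behind the grasp point.
Start: joints at [1.19, 0.359, 1.51, -0, 1.272, -0.115], TCP at [0.158, 0.579, 0.405] pointing down, gripper open.
Joint ranges: [-2.97, 2.97], [-1.01, 2.36], [0.21, 2.38], [-0.96, 4.11], [0.2, 2.71], [-2.98, 2.98]. Speed limits (rad/s): [2.39, 2.39, 3.14, 3.14, 3.14, 3.14].

## Interface

Orientations are given as a 3x3 rotation matrix whose columns are the frame's x, y, z axes.
In Python, from cell import bot gives the robot as it stands. The module is installed in compiled form; this text tells all that it offers. Calls block until the motion is done:
- bot.move_ptp(position, orientation): joint-space move of the TCP to a pose.
- bot.move_straight(position, rate=0.15, rot=None, max_force=None): straight line of the TCP; rot=None keeps the orientation; rate is the mean speed in m/s. With max_force (N) it stops when the force on the tool has changed by that much, and returns True; else False.
- bot.move_joints(angles): joint-space move.
- bot.gripper_open() and bot.clamp(): open the fingers fully, or close them until they stop; the grip force is fixed at half the most.
- bot.wait(seconds).
- bot.ik(position, orientation): joint angles nearest the present ones, or None.
- bot.read_camera(name): name is "scene" or "side" or "wrist"; returns a dict with "image" (480x640x3 uint8, blue, green, red), "range_z" (480x640 float32, m along the optical axis (not along the pixel's ray), 0 where there is no reading), "mtx" (3x3 intrinsics, pixels), "xyz" and "attitude" of the camera in the world; the wrist camera has in their place "T_tool_cam" (4x4, takes a point from camera to tool coordinates, whose origin is the TCP and whose axes are the flange's). Camera axes: x right, y up, looking along -z (the intrinsics and any distortion apply to the point x, -y, -z); pixel columns grow to the right and rows downward; lengths in m; the calibration is good to about 2 mm. A picture is of the moment at which its call begins: read the wrist's pose just before it.
A pose or a line that the arm cannot do raises bot.Unreachable and nothing moves.
- bot.hand_in(): hands the job in; it is judged then, once.
Readings, each from a call of its own:
- bot.read_clock(): time.
- bot.read_qpos(): joint angles.
- bot.read_joint_velocities(): joint speeds.
- bot.read_joint_efforts(): joint torques, N m.
- bot.read_eef_pos(): TCP position.
- bot.read_eef_rot(): TCP orientation.
- bot.read_ft_force(): force on the tool from outside, world axes, zero at the start.
- bot.read_torque(): the same for the moment, N m.
- bot.read_finger_gap(): opening from 0.0 (shut) to 1.0 (fully open).
- bot.read_gripper_force(): force on a finger pad.
Only numpy, scipy, OpenCV 4.12 (cv2) and the standard library are available. Lean on these libraries where they do the work, as an engineer would, in place of code of your own. Each camera call takes 0.05 s, during which the arm holds its last target. There are 200 camera calls.

## Task

Set the painted plaques out for review: take the paperweight off the squares and lay it inside the sheet's blank head margin, parallel to the far edge, tip any plaque that was stood on edge to dry over onto its back, and nudge all the plaques into an even row in the far row of squares, filling it from the left end with no square skipped. Each plaque should lie flat, painted face up, wholly inside its own square and straight with the ruling; leave the ink bottle and the phone alone.

Things in the scene. Friction and masses are not known exactly. Their poses are not given: they have to be found in the camera images.
- plaque1_mid (a point): Painted wooden plaque 86 x 86 x 18 mm, 90 g, too wide to grip across; point: its centre; z comes out of the painted face (cream with black leaf strokes; back plain wood), x and y along its sides. Starts flat on the table, painted face up, nearer the robot than the far row of squares. May be absent.
- plaque2_mid (a point): Painted wooden plaque 86 x 86 x 18 mm, 90 g, too wide to grip across; point: its centre; z comes out of the painted face (cream with black leaf strokes; back plain wood), x and y along its sides. Starts flat on the table, painted face up, nearer the robot than the far row of squares. May be absent.
- plaque3_mid (a point): Painted wooden plaque 86 x 86 x 18 mm, 90 g, too wide to grip across; point: its centre; z comes out of the painted face (cream with black leaf strokes; back plain wood), x and y along its sides. Starts flat on the table, painted face up, nearer the robot than the far row of squares. May be absent.
- plaque4_mid (a point): Painted wooden plaque 86 x 86 x 18 mm, 90 g, too wide to grip across; point: its centre; z comes out of the painted face (cream with black leaf strokes; back plain wood), x and y along its sides. Starts standing on edge beside the sheet, z level, roughly along world +x or -x; a light push high on the painted face tips it onto its back. Always present.
- plaque5_mid (a point): Painted wooden plaque 86 x 86 x 18 mm, 90 g, too wide to grip across; point: its centre; z comes out of the painted face (cream with black leaf strokes; back plain wood), x and y along its sides. Starts standing on edge beside the sheet, z level, roughly along world +x or -x; a light push high on the painted face tips it onto its back. May be absent.
- sheet: Ruled practice sheet, fixed, level with the table top (z = 0, nothing catches on it): two rows of four red-ruled 110 mm squares and a blank head margin 100 mm deep along the far edge. Origin: middle of the far row; x points away from the robot to the head margin, y along the rows to the left end as seen from the robot.
- square1 (a point): Centre of square 1 of the far row, counted from the left end as seen from the robot; axes as the sheet's.
- square2 (a point): Centre of square 2 of the far row, counted from the left end as seen from the robot; axes as the sheet's.
- square3 (a point): Centre of square 3 of the far row, counted from the left end as seen from the robot; axes as the sheet's.
- square4 (a point): Centre of square 4 of the far row, counted from the left end as seen from the robot; axes as the sheet's.
- head_margin (a point): Middle of the sheet's head margin (100 x 500 mm), 105 mm beyond the centre line of the far row; axes as the sheet's.
- weight_mid (a point): The paperweight: a dark hardwood bar with brass inlay, 200 mm long along its own y, 28 mm wide, 24 mm high, 350 g; this point is its centre. At the start it lies across the far row of squares.
- ink_bottle_mid (a point): Black ink bottle, 62 mm across and 130 mm tall, standing to the left of the sheet; this point is half-way up. Leave it alone.
- phone_mid (a point): A phone, 150 x 74 x 9 mm, lying on the table at the right; this point is its centre. Leave it alone.

How it is judged:
By the outcome, as a careful person would: the job done as asked, in the order asked, and still so for the second after the job is handed in, with the robot touching nothing.
Of plaque1, plaque2, plaque3, plaque5 only 2 to 3 are there at a start; the rules pass over those that are not, and their reading is None.
At some moment in a run one of plaque1, plaque2, plaque3 may be knocked a few centimetres aside while the robot is not near it.
Once in a run the grip may slacken for a moment while it holds something.
It also fails if it takes over 210 s, if anything falls off the work surface, if the arm or the gripper's body presses on something with over 40 N, if the wrist force passes 120 N, or if a joint passes its speed limit or range.

## Working session

There is one attempt and no reset: what is moved stays moved. The work goes in short steps, each a Python script; the robot and the scene stay as the last script left them, time stands still between calls to the robot, and variables do not carry over. Pictures are saved under pics/ and viewed, at most 14 in all, crops included, and the job is handed in when it is done.

```bash
mkdir -p pics; ls; python3 - <<'E'
from cell import bot
import cv2,numpy as np
for n in("scene","side"):
    d=bot.read_camera(n); cv2.imwrite(f"pics/{n}0.png",d["image"]); print(n,d["xyz"],d["attitude"],d["mtx"],[k for k in d])
print(bot.read_clock())
E
```

```text
pics
scene [ 1.15473402 -1.00228812  1.20076096] [[ 0.8612759  -0.36146317  0.3571389 ]
 [ 0.5080984   0.60389006 -0.61412769]
 [ 0.00631191  0.71039508  0.70377481]] [[530.1782186    0.         318.666213  ]
 [  0.         530.1782186  234.49270029]
 [  0.           0.           1.        ]] ['image', 'range_z', 'mtx', 'xyz', 'attitude']
side [-0.08366135 -0.74849251  1.25786196] [[ 0.73243741  0.53009772 -0.42723746]
 [-0.68083176  0.56853625 -0.46177338]
 [-0.00188503  0.62909693  0.77732458]] [[555.78799339   0.         323.51013703]
 [  0.         555.78799339 233.80806752]
 [  0.           0.           1.        ]] ['image', 'range_z', 'mtx', 'xyz', 'attitude']
0.1
```

View pics/scene0.png

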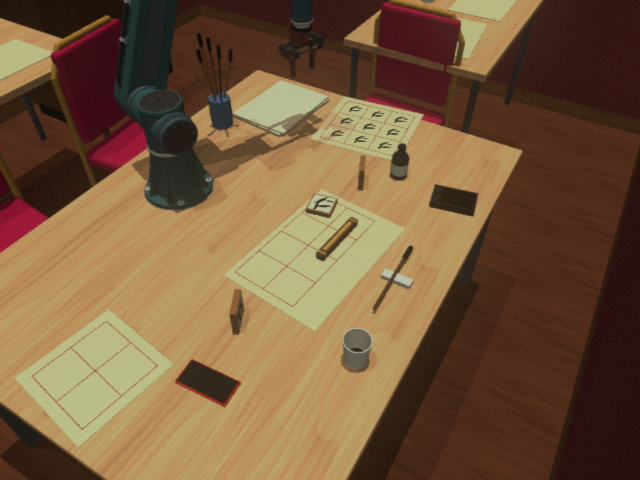

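View pics/side0.png

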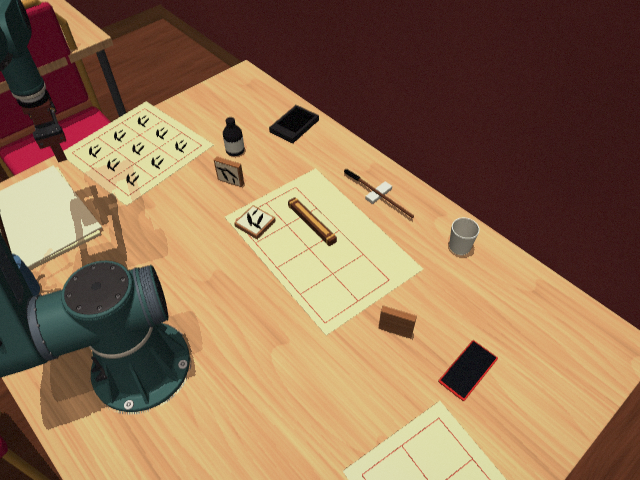

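Three plaques are present. One lies flat at the left end (scene 322,205). One stands by the bottle (362,172) with its paint towards the robot. One stands at the right (237,311) with its plain back towards the robot. Next I'll make a top-down rectified view for measuring.

```bash
cat > h.py <<'E'
from cell import bot
import cv2,numpy as np
C=np.diag([1.,-1,-1])
def cam(n):
    if n=="wrist":
        p,R=np.array(bot.read_eef_pos()),np.array(bot.read_eef_rot())
        d=bot.read_camera(n);T=np.array(d["T_tool_cam"])
        d["xyz"]=p+R@T[:3,3]; d["attitude"]=R@T[:3,:3]
    else: d=bot.read_camera(n)
    return d
def ortho(d,x0=.25,x1=1.,y0=-.6,y1=.5,s=.0014,z=0.):
    "top view of plane z: up=+x, left=+y"
    H,W=int((x1-x0)/s),int((y1-y0)/s)
    X,Y=np.meshgrid(x1-np.arange(H)*s,y1-np.arange(W)*s,indexing="ij")
    P=np.stack([X,Y,np.full_like(X,z)],-1)
    q=(P-d["xyz"])@np.array(d["attitude"])@C
    uv=q@np.array(d["mtx"]).T; uv=uv[...,:2]/uv[...,2:]
    return cv2.remap(d["image"],uv[...,0].astype(np.float32),uv[...,1].astype(np.float32),cv2.INTER_LINEAR)
def cloud(d):
    v,u=np.mgrid[:480,:640]; K=np.array(d["mtx"]); z=d["range_z"]
    q=np.stack([(u-K[0,2])/K[0,0]*z,-(v-K[1,2])/K[1,1]*z,-z],-1)
    return q@np.array(d["attitude"]).T+d["xyz"], z>0
def down(th):
    "tool down, tool y (closing line) at world angle th"
    y=np.array([np.cos(th),np.sin(th),0]);z=np.array([0,0,-1.]);return np.c_[np.cross(y,z),y,z]
E
python3 - <<'E'
from h import *
for n in("scene","side"):
    d=cam(n); cv2.imwrite(f"pics/o_{n}.png",ortho(d))
    P,ok=cloud(d)
    m=ok&(P[...,2]>.010)&(P[...,2]<.15)&(P[...,0]>.3)&(P[...,0]<.98)&(abs(P[...,1])<.62)
    m=cv2.morphologyEx(m.astype(np.uint8),cv2.MORPH_OPEN,np.ones((2,2)))
    k,l,st,_=cv2.connectedComponentsWithStats(m)
    for i in range(1,k):
        if st[i,4]>60:
            p=P[l==i]; r=cv2.minAreaRect(p[:,:2].astype(np.float32)*1000)
            print(n,st[i,4],p.mean(0).round(3),"zmax",np.percentile(p[:,2],98).round(3),np.round(r[0]),np.round(r[1]),round(r[2],1))
E
```

```text
scene 485 [0.646 0.439 0.07 ] zmax 0.13 [ 852. -184.] [  62. 1743.] 18.3
scene 170 [0.549 0.337 0.058] zmax 0.091 [ 814. -259.] [  19. 1635.] 24.0
scene 943 [0.866 0.408 0.022] zmax 0.028 [ 995. -257.] [ 151. 1525.] 11.0
scene 454 [0.498 0.15  0.027] zmax 0.024 [ 789. -409.] [ 100. 1391.] 27.6
scene 492 [0.615 0.044 0.021] zmax 0.028 [ 836. -440.] [ 117. 1288.] 24.4
scene 464 [ 0.84  -0.006  0.018] zmax 0.027 [ 959. -436.] [  90. 1195.] 14.8
scene 435 [ 0.534 -0.366  0.058] zmax 0.089 [ 797. -648.] [  40. 1005.] 43.0
scene 902 [ 0.861 -0.297  0.049] zmax 0.085 [ 977. -617.] [ 75. 845.] 19.8
side 951 [0.849 0.403 0.029] zmax 0.03 [ 386. -106.] [1583.  167.] 47.8
side 583 [0.625 0.437 0.074] zmax 0.132 [308. -67.] [1571.   62.] 57.9
side 577 [0.534 0.342 0.057] zmax 0.09 [ 233. -158.] [1339.   80.] 58.9
side 484 [ 0.829 -0.007  0.022] zmax 0.027 [ 445. -383.] [1269.  211.] 44.1
side 625 [0.606 0.042 0.022] zmax 0.03 [614.  53.] [207.  44.] 84.6
side 714 [0.483 0.157 0.02 ] zmax 0.025 [ 240. -281.] [1132.  115.] 61.1
side 823 [ 0.858 -0.304  0.057] zmax 0.088 [ 426. -489.] [1142.   74.] 23.3
side 756 [ 0.515 -0.367  0.069] zmax 0.091 [ 236. -522.] [778.  86.] 29.1
```

View pics/o_side.png

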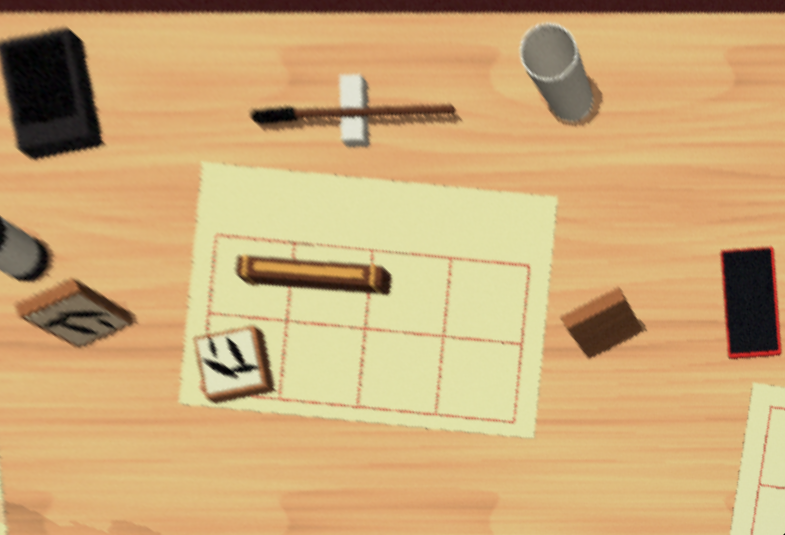

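The side orthographic view shows the grid corners at TL (216,235) and TR (529,265), so the sheet is yawed about -5.5° with the far row centred near (0.595,-0.016). The weight lies across squares 1–2 and the flat plaque is in the near row at left. Next I'll take a wrist look from above.

```bash
cat >> h.py <<'E'
YAW=-np.arctan2(30,313); O=np.array([.5953,-.0163]); 
def S(x,y): 
    c,s=np.cos(YAW),np.sin(YAW); return O+[c*x-s*y,s*x+c*y]
E
python3 - <<'E'
from h import *
for th in (YAW,YAW+np.pi,YAW-np.pi/2,YAW+np.pi/2):
    print([ (np.round(bot.ik([*p,.3],down(th))[[4,5]] if 0 else bot.ik([*p,.3],down(th)),2) if bot.ik([*p,.3],down(th)) is not None else None) for p in ([.61,.045],[.53,.34],[.525,-.367])])
q=[.54,.06,.5]
bot.move_ptp(q,down(YAW if bot.ik(q,down(YAW)) is not None else YAW+np.pi))
d=cam("wrist");print(d["xyz"],bot.read_clock())
cv2.imwrite("pics/w1.png",ortho(d,.35,.8,-.26,.34,.0008))
cv2.imwrite("pics/w1raw.png",d["image"])
E
```

```text
[array([-0.04,  0.48,  1.6 , -0.  ,  1.06,  0.06]), array([ 0.46,  0.5 ,  1.55, -0.  ,  1.08,  0.56]), array([-0.72,  0.52,  1.53, -0.  ,  1.1 , -0.62])]
[None, array([ 0.46,  0.5 ,  1.55, -0.  ,  1.08, -2.59]), array([-0.72,  0.52,  1.53, -0.  ,  1.1 ,  2.52])]
[array([-0.04,  0.48,  1.6 , -0.  ,  1.06,  1.63]), array([ 0.46,  0.5 ,  1.55, -0.  ,  1.08,  2.13]), array([-0.72,  0.52,  1.53, -0.  ,  1.1 ,  0.95])]
[array([-0.04,  0.48,  1.6 , -0.  ,  1.06, -1.51]), array([ 0.46,  0.5 ,  1.55, -0.  ,  1.08, -1.01]), array([-0.72,  0.52,  1.53, -0.  ,  1.1 , -2.19])]
[0.54562461 0.12845242 0.47932   ] 2.575
```

View pics/w1.png

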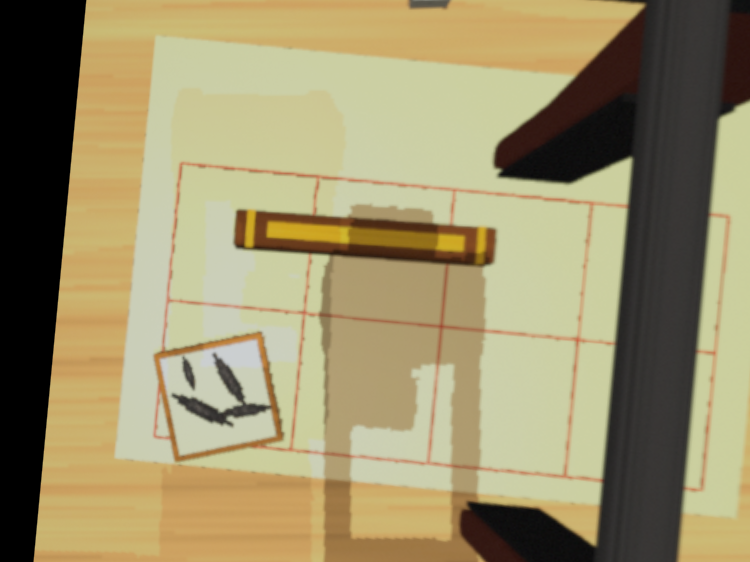

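The wrist view confirms the grid, with TL at (181,163) and TR at (729,216). The weight centre is about (0.607,0.053) at -4.2°. The flat plaque is about (0.485,0.163), turned +11.6°. Now I'll move the weight.

```bash
sed -i 's/O=np.array(.*/O=np.array([.5943,-.0177])/' h.py
python3 - <<'E'
from h import *
w=np.array([.607,.053]); th=np.radians(-4.2)
bot.move_ptp([*w,.26],down(th))
print(bot.move_straight([*w,.187],rate=.1,max_force=15), bot.read_eef_pos())
bot.clamp(); print("gap",bot.read_finger_gap(),bot.read_gripper_force())
bot.move_straight([*w,.197],rate=.05)
# place: keep the grip offset; weight assumed centred across, so target margin centre
t=S(.105,0)
bot.move_straight([*t,.197],rate=.08,rot=down(YAW))
print("gap",bot.read_finger_gap(),bot.read_gripper_force())
print(bot.move_straight([*t,.188],rate=.03,max_force=8),bot.read_eef_pos())
bot.gripper_open()
bot.move_straight([*t,.3],rate=.2)
bot.move_ptp([.52,.02,.5],down(YAW))
d=cam("wrist"); cv2.imwrite("pics/w2.png",ortho(d,.4,.85,-.26,.34,.0008));print(d["xyz"])
for n in("scene","side"):
    d=cam(n);P,ok=cloud(d)
    for nm,c in(("L",(.535,.34)),("R",(.525,-.366)),("bottle",(.635,.44))):
        m=ok&(P[...,2]>.04)&(P[...,2]<.12)&(np.hypot(P[...,0]-c[0],P[...,1]-c[1])<.07)
        if nm=="bottle": m&=P[...,1]>.4
        p=P[m]; r=cv2.minAreaRect(p[:,:2].astype(np.float32)*1000)
        t=p[p[:,2]>np.percentile(p[:,2],99)-.006]; rt=cv2.minAreaRect(t[:,:2].astype(np.float32)*1000)
        print(n,nm,len(p),np.round(r[0]),np.round(r[1]),round(r[2],1),"top",len(t),t.mean(0).round(3),np.round(rt[0]),np.round(rt[1]),round(rt[2],1))
print(bot.read_clock())
E
```

```text
False [0.60735994 0.05299351 0.18750682]
gap 0.3165667736237993 29.999778270721436
gap 0.31634944469411436 29.999423325061798
False [ 0.69864027 -0.02766744  0.18761888]
[0.52636209 0.08748743 0.47815828]
scene L 133 [540. 345.] [18. 89.] 26.3 top 34 [0.538 0.352 0.088] [539. 349.] [17. 82.] 24.5
scene R 342 [ 526. -360.] [21. 91.] 27.0 top 128 [ 0.527 -0.361  0.086] [ 526. -360.] [19. 86.] 27.3
scene bottle 326 [641. 444.] [62. 44.] 22.7 top 10 [0.638 0.451 0.117] [638. 452.] [19. 17.] 72.4
side L 406 [536. 353.] [29. 88.] 26.3 top 70 [0.535 0.355 0.089] [536. 353.] [22. 84.] 25.3
side R 565 [ 524. -358.] [23. 86.] 26.5 top 160 [ 0.525 -0.361  0.088] [ 524. -359.] [20. 85.] 26.7
side bottle 395 [630. 447.] [49. 63.] 67.1 top 12 [0.631 0.451 0.116] [628. 453.] [14. 26.] 43.7
10.8167
```

View pics/w2.png

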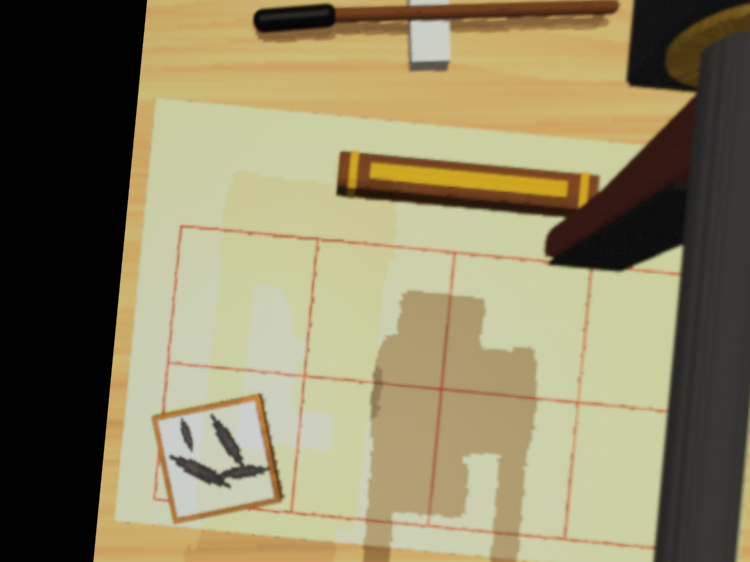

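The weight now lies in the head margin at (468,180), parallel to the far edge. Next I'll push the flat plaque into square 1.

```bash
cat >> h.py <<'E'
def sheet(p):
    c,s=np.cos(YAW),np.sin(YAW); d=np.asarray(p)[...,:2]-O
    return np.stack([c*d[...,0]+s*d[...,1],-s*d[...,0]+c*d[...,1]],-1)
def push(a,b,th,tip=.005,rate=.07,hi=.08):
    "closed fingertips from sheet point a to b, tool y at sheet angle th"
    R=down(YAW+th); z=.182+tip
    bot.move_ptp([*S(*a),z+hi],R)
    hit=bot.move_straight([*S(*a),z],rate=.15,max_force=15)
    if hit: print("landed on something"); bot.move_straight([*S(*a),z+hi]); return
    print("push stopped" if bot.move_straight([*S(*b),z],rate=rate,max_force=25) else "ok",sheet(bot.read_eef_pos()).round(4))
    back=np.array(b)+(np.array(a)-b)/np.linalg.norm(np.array(a)-b)*.015
    bot.move_straight([*S(*back),z],rate=.1); bot.move_straight([*S(*back),z+hi],rate=.25)
def tops(names=("scene","side"),z0=.013,z1=.024):
    "plaque tops lying flat, in sheet coordinates"
    for n in names:
        d=cam(n);P,ok=cloud(d);s=sheet(P)
        b=d["image"].astype(int); bright=b.min(-1)>0
        m=ok&(P[...,2]>z0)&(P[...,2]<z1)&(s[...,0]<.075)&(s[...,0]>-.2)&(abs(s[...,1])<.3)
        k,l,st,_=cv2.connectedComponentsWithStats(cv2.morphologyEx(m.astype(np.uint8),cv2.MORPH_OPEN,np.ones((3,3))))
        for i in range(1,k):
            if st[i,4]>100:
                p=s[l==i]; r=cv2.minAreaRect(p.astype(np.float32)*1000); print(n,st[i,4],np.round(r[0]),np.round(r[1]),round(r[2],1),"z",P[l==i][:,2].mean().round(4))
E
python3 - <<'E'
from h import *
bot.clamp()
push((-.205,.167),(-.053,.167),-np.pi/2)
bot.move_ptp([*S(-.08,.06),.45],down(YAW))
d=cam("wrist"); cv2.imwrite("pics/w3.png",ortho(d,.4,.8,-.2,.4,.0008));print(d["xyz"])
tops();print(bot.read_clock())
E
```

```text
ok [-0.0531  0.167 ]
[0.52616128 0.11743437 0.42842904]
scene 400 [  1. 155.] [90. 88.] 88.7 z 0.0177
side 466 [  1. 158.] [87. 84.] 89.0 z 0.0189
19.2917
```

View pics/w3.png

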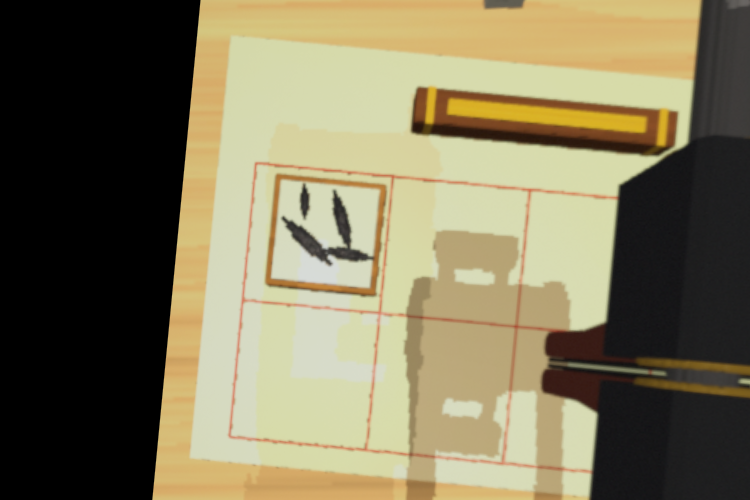

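The plaque sits straight in square 1 at (326,235), about 7 mm to the right of centre. I'll nudge it left, then fetch the left standing plaque.

```bash
python3 - <<'E'
from h import *
push((0,.09),(0,.112),0,rate=.04)
bot.gripper_open()
u=np.radians(25.5); L=np.array([.537,.351])+.008*np.array([np.sin(u),-np.cos(u)])
bot.move_ptp([*L,.36],down(u))
print(bot.move_straight([*L,.222],rate=.15,max_force=15))
bot.clamp(); print("gap",bot.read_finger_gap())
bot.move_straight([*L,.226],rate=.05)
m=S(-.09,.30); bot.move_straight([*m,.226],rate=.1,rot=down(YAW))
t=S(-.072,.055-.008); bot.move_straight([*t,.226],rate=.12)
print("gap",bot.read_finger_gap(),bot.move_straight([*t,.2215],rate=.03,max_force=8),bot.read_eef_pos())
d=cam("side"); cv2.imwrite("pics/s4.png",d["image"][100:400,150:550]); print(bot.read_clock())
E
```

```text
ok [-1.000e-04  1.122e-01]
False
gap 0.20531159847807137
gap 0.2019123589200869 True [0.52747049 0.03630754 0.22179377]
30.3833
```

View pics/s4.png

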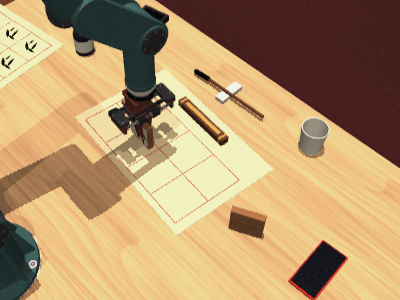

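The plaque stands in the gripper over the near row of column 2 (145,135). I'll release it, tip it onto its back and look.

```bash
python3 - <<'E'
from h import *
p=bot.read_eef_pos(); bot.gripper_open()
bot.move_straight([p[0],p[1],.33],rate=.15)
bot.clamp()
R=down(YAW-np.pi/2); a=S(-.125,.055)
bot.move_ptp([*a,.33],R); bot.move_straight([*a,.182+.068],rate=.15)
print(bot.move_straight([*S(-.045,.055),.182+.068],rate=.08,max_force=10),sheet(bot.read_eef_pos()))
bot.move_straight([*S(-.125,.055),.30],rate=.2); 
bot.move_ptp([*S(-.2,.0),.45],down(YAW)); bot.wait(.3)
d=cam("wrist"); cv2.imwrite("pics/w5.png",ortho(d,.4,.8,-.2,.4,.0008))
tops();print(bot.read_clock())
E
```

```text
False [-0.0456201   0.05499855]
scene 374 [  1. 165.] [89. 90.] 3.3 z 0.0179
scene 454 [-18.  56.] [88. 87.] 89.0 z 0.0178
side 498 [  1. 167.] [89. 88.] 0.9 z 0.019
side 605 [-20.  59.] [89. 91.] 0.4 z 0.0187
39.575
```

View pics/w5.png

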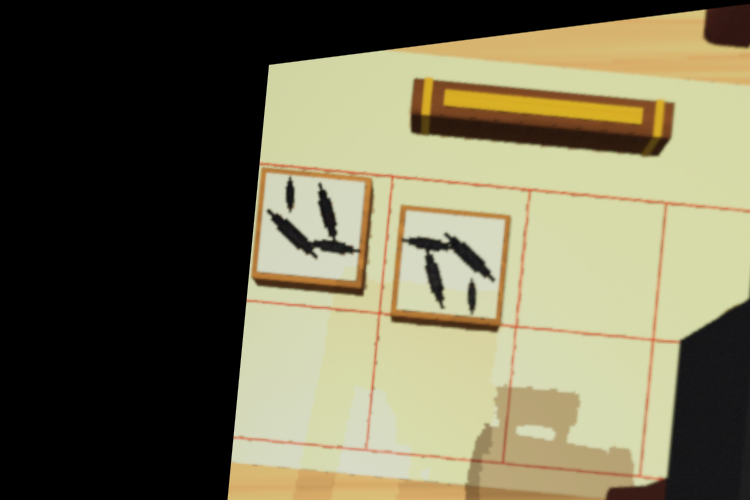

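Both plaques lie flat, face up and straight. The second is at x = -19 mm and needs a nudge forward. I'll do that, then handle the right-hand plaque the same way.

```bash
python3 - <<'E'
from h import *
push((-.095,.056),(-.053,.056),-np.pi/2)
bot.gripper_open()
u=np.radians(27); L=np.array([.525,-.360])
bot.move_ptp([*L,.36],down(u))
print(bot.move_straight([*L,.222],rate=.15,max_force=15))
bot.clamp(); print("gap",bot.read_finger_gap())
bot.move_straight([*L,.226],rate=.05)
m=S(-.058,-.25); bot.move_straight([*m,.226],rate=.1,rot=down(YAW))
t=S(-.058,-.055); bot.move_straight([*t,.226],rate=.12)
print("gap",bot.read_finger_gap(),bot.move_straight([*t,.2215],rate=.03,max_force=8),bot.read_eef_pos())
g=bot.read_finger_gap()
assert g>.15
bot.gripper_open()
bot.move_straight([*t,.33],rate=.15)
d=cam("scene"); cv2.imwrite("pics/s6.png",d["image"][120:420,150:550]); print(bot.read_clock())
E
```

```text
ok [-0.053  0.056]
False
gap 0.2004116886492819
gap 0.20484267198696712 True [ 0.53167008 -0.06750439  0.22176232]
54.6417
```

View pics/s6.png

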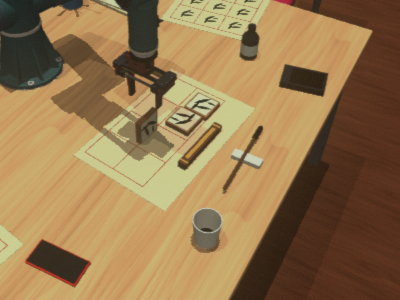

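The right plaque stands in the near row of column 3 (146,126), painted side facing away from the robot. I'll tip it towards the robot and push it into square 3.

```bash
python3 - <<'E'
from h import *
bot.clamp()
R=down(YAW-np.pi/2); a=S(-.005,-.055)
bot.move_ptp([*a,.33],R); bot.move_straight([*a,.25],rate=.15)
print(bot.move_straight([*S(-.085,-.055),.25],rate=.08,max_force=10))
bot.move_straight([*a,.30],rate=.2); bot.wait(.3)
tops(("scene",))
push((-.195,-.055),(-.053,-.055),-np.pi/2)
bot.move_ptp([*S(-.2,-.06),.45],down(YAW)); bot.wait(.3)
d=cam("wrist"); cv2.imwrite("pics/w7.png",ortho(d,.4,.8,-.25,.35,.0008))
tops();print(bot.read_clock())
E
```

```text
False
scene 864 [  8. 102.] [185.  93.] 85.8 z 0.0177
scene 494 [-112.  -54.] [91. 89.] 1.6 z 0.0178
ok [-0.0532 -0.055 ]
scene 866 [  8. 101.] [183.  93.] 83.8 z 0.0178
scene 516 [  1. -55.] [90. 88.] 89.4 z 0.0177
side 1076 [ 7. 94.] [173.  93.] 84.3 z 0.0189
side 637 [  0. -53.] [91. 86.] 89.7 z 0.0188
66.5167
```

View pics/w7.png

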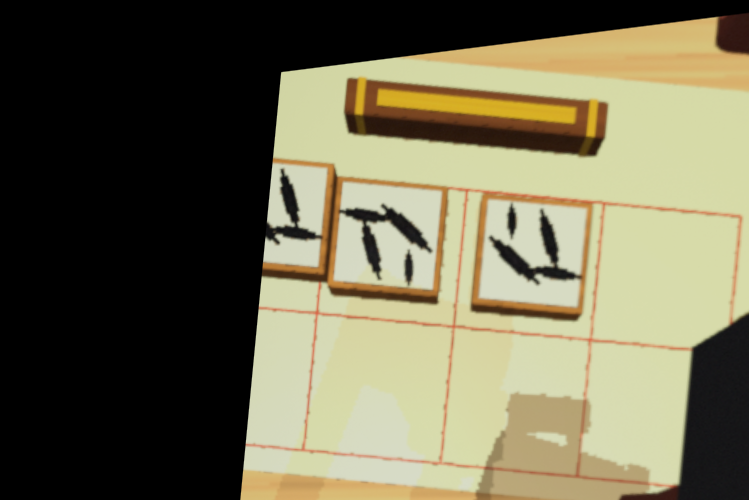

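The square 3 plaque is good at (532,255). The square 1 plaque has been knocked against its neighbour (298,215), so I'll look from above it.

```bash
python3 - <<'E'
from h import *
bot.move_ptp([*S(-.12,.09),.45],down(YAW)); bot.wait(.2)
d=cam("wrist"); print(d["xyz"])
# orthographic at plaque-top height, sheet-square crop
cv2.imwrite("pics/w8.png",ortho(d,.5,.8,-.1,.26,.0006,z=.018))
E
```

```text
[0.48880564 0.14967538 0.4295649 ]
```

View pics/w8.png

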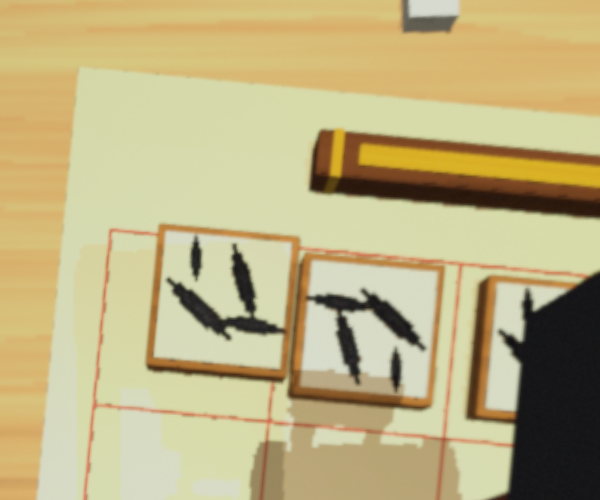

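Plaque 1 was knocked to sheet position (10,145) mm and is touching plaque 2, which is at (2,58) mm. There is no room for a finger between them. I'll push it back to the near row, then left, then forward again.

```bash
python3 - <<'E'
from h import *
push((.075,.147),(-.047,.147),-np.pi/2)
tops(("scene",))
push((-.10,.075),(-.10,.112),0)
push((-.175,.165),(-.053,.165),-np.pi/2)
bot.move_ptp([*S(-.12,.09),.45],down(YAW)); bot.wait(.2)
d=cam("wrist"); cv2.imwrite("pics/w9.png",ortho(d,.5,.8,-.1,.26,.0006,z=.018))
tops();print(bot.read_clock())
E
```

```text
ok [-0.0469  0.147 ]
scene 368 [-100.  144.] [88. 91.] 3.7 z 0.0177
scene 486 [ 5. 57.] [90. 87.] 88.6 z 0.0178
scene 533 [  2. -55.] [91. 88.] 89.1 z 0.0175
ok [-0.1002  0.1124]
ok [-0.0531  0.165 ]
scene 409 [  2. 167.] [88. 88.] 89.5 z 0.0175
scene 437 [ 6. 56.] [91. 85.] 89.3 z 0.0178
scene 530 [  2. -55.] [89. 89.] 1.3 z 0.0178
side 539 [  0. 167.] [92. 88.] 89.0 z 0.0189
side 529 [ 2. 57.] [90. 86.] 87.6 z 0.0189
side 673 [  1. -55.] [90. 91.] 1.5 z 0.0189
82.65
```

View pics/w9.png

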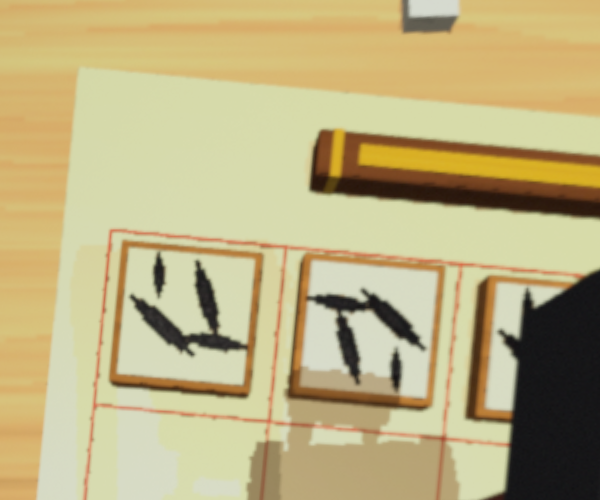

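All three plaques are straight inside squares 1–3, at (187,318), (367,330) and the third partly visible at right. The weight is in the margin and the arm is clear.

```bash
python3 -c "
from h import *
tops(('side',)); print(bot.hand_in())"
```

```text
side 556 [  0. 167.] [92. 89.] 88.9 z 0.0188
side 625 [ 2. 56.] [87. 91.] 0.6 z 0.0188
side 680 [ -0. -54.] [89. 87.] 89.1 z 0.019
the job is handed in; nothing more can be done
None
```

I handed the job in at about 83 s: the three plaques present lie flat, face up and straight in squares 1–3 (within about 3 mm of centre at the last look), and the paperweight is parallel in the head margin; one plaque was knocked mid-run and put back, both standing plaques were carried to the sheet before tipping, and the bottle and phone were left alone.

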